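# Sweep used vial caps into the discard tub

### The job

Three used green caps lie on the light grey board among the amber vials. With the closed fingers, sweep all three along the board and over its end into the yellow discard tub, not into the dark grey tub of clean white caps at the other end. Do not pick any cap up, and leave the vials and everything else on the bench where they stand.

Things in the scene. Friction and masses are not known exactly. Their poses are not given: they have to be found in the camera images.
- board: Fixed light grey board, 242 mm along its x, 260 mm along its y, top 60 mm above the bench; origin under its centre. Steel rails 6 mm thick stand 12 mm above the top along both long sides (x = -118, +118 mm); the ends (y = -130, +130 mm) are open. Caps and vials stand in four lanes along y, about 52 mm apart in x: one cap in each of three, both vials in the fourth. 
- discard_tub: Fixed yellow open tub, 250 x 120 mm (x, y), 44 mm high, walls and floor 4 mm; origin under its centre. Turned like the board, it stands at one end of it, its centre 172 mm from the board's along the board's +y or -y (varies). The board's end overhangs its near wall, so what goes over the end drops in; its rim is 16 mm below the board's top.
- stock_tub: Fixed dark grey tub of the same size and height with clean white caps in it, at the other end of the board. No used cap may go in.
- cap1: Used vial cap, a dark green plastic disc 28 mm across and 14 mm high, about 15 g, loose, lying flat on the board at the start. Origin at the centre of its underside (z = 60 mm while on the board). It slides easily when pushed; pushed over an open end of the board by more than half its width it tips off.
- cap2: Used vial cap, a dark green plastic disc 28 mm across and 14 mm high, about 15 g, loose, lying flat on the board at the start. Origin at the centre of its underside (z = 60 mm while on the board). It slides easily when pushed; pushed over an open end of the board by more than half its width it tips off.
- cap3: Used vial cap, a dark green plastic disc 28 mm across and 14 mm high, about 15 g, loose, lying flat on the board at the start. Origin at the centre of its underside (z = 60 mm while on the board). It slides easily when pushed; pushed over an open end of the board by more than half its width it tips off.
- vial1: Amber glass vial with a white cap, 22 mm across and 48 mm high, about 40 g, loose, standing on the board; origin at the centre of its underside. The two vials stand one behind the other along the board's y axis, 50 mm apart. To be left standing where it is.
- vial2: Amber glass vial with a white cap, 22 mm across and 48 mm high, about 40 g, loose, standing on the board; origin at the centre of its underside. The two vials stand one behind the other along the board's y axis, 50 mm apart. To be left standing where it is.
- beaker: Small empty glass beaker, 68 mm across, 75 mm high, beyond the board. Bystander on the bench, to be left alone; origin at the centre of its underside.
- microplate: White well plate, 86 x 128 x 14 mm. Bystander on the bench, to be left alone; origin at the centre of its underside.
- marker: Blue marker pen with a black cap, lying, about 134 mm long, 14 mm thick; origin about 17 mm off its middle, away from the black cap. Bystander on the bench, to be left alone; origin at the centre of its underside.
Mind the look-alikes: they are no part of the job. Leave any blue or purple look-alike of the cap1 alone.

How it is judged:
At the end, for the whole second after the job is handed in: All three green caps lie at rest inside the yellow discard tub, below its rim, and both vials stand upright within 20 mm of where they were (x of cap1 in the frame of discard_tub between -0.12 and 0.12 m and y of cap1 in the frame of discard_tub between -0.056 and 0.056 m and height (world z) of each of cap1, cap2, cap3 below 0.044 m and linear speed of each of cap1, cap2, cap3 below 0.02 m/s and x of cap2 in the frame of discard_tub between -0.12 and 0.12 m and y of cap2 in the frame of discard_tub between -0.056 and 0.056 m and x of cap3 in the frame of discard_tub between -0.12 and 0.12 m and y of cap3 in the frame of discard_tub between -0.056 and 0.056 m and distance of each of vial1, vial2 from where it was at the start of the episode below 0.02 m and angle between each of vial1, vial2's own z axis and vertical below 0.3 rad); the robot touches nothing.
It fails at once if a cap was picked up (its origin more than 25 mm above the board's top) (height (world z) of any of cap1, cap2, cap3 above 0.085 m).
It fails at once if a used cap went into the dark grey tub of clean caps ((height (world z) of cap1 below 0.044 m and x of cap1 in the frame of stock_tub between -0.12 and 0.12 m and y of cap1 in the frame of stock_tub between -0.056 and 0.056 m) or (height (world z) of cap2 below 0.044 m and x of cap2 in the frame of stock_tub between -0.12 and 0.12 m and y of cap2 in the frame of stock_tub between -0.056 and 0.056 m) or (height (world z) of cap3 below 0.044 m and x of cap3 in the frame of stock_tub between -0.12 and 0.12 m and y of cap3 in the frame of stock_tub between -0.056 and 0.056 m)).
It fails at once if a vial was knocked (moved more than 20 mm or tilted more than 0.3 rad) (distance of any of vial1, vial2 from where it was at the start of the episode above 0.02 m or angle between any of vial1, vial2's own z axis and vertical above 0.3 rad).
It fails at once if something else on the bench was moved by more than 30 mm (distance of any of beaker, microplate, marker from where it was at the start of the episode above 0.03 m).
It also fails if it takes over 61 s, if anything falls off the work surface, if the arm or the gripper's body presses on something with over 40 N, if the wrist force passes 120 N, or if a joint passes its speed limit or range.

### The arm

A 7-joint arm with a two-finger parallel gripper is mounted at the origin on the work surface. World frame = base frame: x ahead of the robot, y to its left, z up, the work surface at z = 0. Lengths are in m, angles in rad, forces in N, time in s.
With the tool pointing down it reaches from about 0.4 to 0.925 m from the base axis. Payload 4.1 kg.
Tool frame: the origin (TCP) lies midway between the tips of the shut fingers; the grasp point (between the pads) lies 19 mm behind it; z points along the fingers, x is the direction in which the jaws open and shut, and the axes are right-handed (so a half turn about z gives the same grasp; the last joint's range is limited). The gripper opens to 85 mm and grips with 20 to 120 N. Pads are 22 mm wide; open, the fingers measure 114 mm over their backs; the gripper's body (76 mm by 85 mm) begins 54 mm behind the grasp point. The pads swing forward as they close: fully open they stand 13 mm farther back than shut.
Start: joints at [-1.435, 0.398, 0.045, 1.537, -0.019, 1.207, -0.051], TCP at [0.151, 0.632, 0.231] pointing down, gripper open.
Joint ranges: [-2.82, 2.82], [-0.49, 2.23], [-1.37, 1.46], [0, 2.46], [-1.36, 4.5], [0.23, 2], [-2.94, 2.94]. Speed limits (rad/s): [2.57, 2.57, 3.14, 3.14, 3.14, 3.14, 3.14].

### API

Orientations are given as a unit quaternion [w, x, y, z].
In Python, from workcell import robot, viewer, order gives the robot as it stands. The module is installed in compiled form; this text tells all that it offers.
- The arm moves only by the tool carry_out, never from a script. Its argument "motion" is one flat list of numbers, 7 for each row, row after row: the opening, from 0 (shut) to 1 (fully open), then the shift along the tool's x, y, z in cm, then the turn, a rotation vector about the tool's x, y, z in degrees. A call has 1 to 5 rows; each row is the pose to reach, as a shift and turn from the pose commanded when the call began, along the tool's axes at that moment; what a row does not reach only later rows make up. A row lasts 1/12 s, in which the tool goes at most 41.7 mm and 7.16 degrees, less where a joint would pass 70% of its speed; a pose out of reach is approached as far as the arm can. A call with a gripper value outside its range is refused whole. The fingers move at their own pace and stop on an object; "force" is the grip in N (left out, the last holds). Time passes only in rows, so rows that repeat a pose let the fingers close. It gives the time, the measured TCP pose, the force and the opening at its end, in the units of the state.
- robot.get_state(): the state, without advancing time (a new reading comes with each control period).
- viewer.read_camera(name): name is "scene" or "top" or "wrist"; returns a dict with "image" (384x512x3 uint8, red, green, blue), "depth" (384x512 float32, m along the optical axis (not along the pixel's ray), 0 where there is no reading), "fx", "fy", "cx", "cy" (pixels), "rvec" (rotation vector, rad) and "tvec" (3), from world to camera coordinates, as OpenCV has them; the wrist camera has in their place "mount" (4x4, takes a point from camera to tool coordinates, whose origin is the TCP and whose axes are the tool frame's). Camera axes: x right, y down, z forward; pixel columns grow to the right and rows downward; lengths in m; the calibration is good to about 2 mm. A picture is of the moment at which its call begins: read the wrist's pose just before it.
- order.finish_job(): hands the job in, once; it reports no verdict.
The state is a dict: "time_s": time; "joints": joint angles; "qvel": joint speeds; "effort": joint torques, N m; "ee_pos": TCP position; "tool_rot": TCP orientation; "ft_force": force on the tool from outside, world axes, zero at the start; "moment": the same for the moment, N m; "gripper_width": opening from 0.0 (shut) to 1.0 (fully open).
Only numpy, scipy, OpenCV 4.12 (cv2) and the standard library are available. Lean on these libraries where they do the work, as an engineer would, in place of code of your own. Each camera call takes 0.05 s, during which the arm holds its last target. There are 200 camera calls.

## Working session

There is one attempt and no reset: what is moved stays moved. The work goes in short steps, Python scripts to look and compute and a tool call to move; the robot and the scene stay as the last step left them, time stands still between calls to the robot, and variables do not carry over. Pictures are saved under pics/ and viewed, about 8 in all and at most 12, crops included, and the job is handed in when it is done.

Besides the shell and the picture viewer there is one more tool, called as a command line: name --argument value ..., lists and objects as JSON in quotes. carry_out: Moves the arm, as the interface text tells. Its arguments: {"type":"object","properties":{"motion":{"type":"array"},"force":{"type":"number"}},"required":["motion"]}

```bash
mkdir -p pics; cat > h.py <<'E'
import numpy as np, cv2
from workcell import robot, viewer, order
from scipy.spatial.transform import Rotation as R
def world(c,u,v,z=None):
    M=cv2.Rodrigues(np.array(c['rvec'],float))[0]; t=np.array(c['tvec'],float).ravel()
    ray=np.array([(u-c['cx'])/c['fx'],(v-c['cy'])/c['fy'],1.])
    o=-M.T@t; d=M.T@ray
    s=c['depth'][int(v),int(u)] if z is None else (z-o[2])/d[2]
    return o+s*d
E
python3 - <<'E'
from h import *
for n in ('top','scene'):
    c=viewer.read_camera(n); np.savez(n+'.npz',**c)
    cv2.imwrite(f'pics/{n}0.png',cv2.resize(c['image'][:,:,::-1],(800,600),interpolation=cv2.INTER_CUBIC))
s=robot.get_state(); print(s)
E
```

```text
{'time_s': 0.1, 'joints': array([-1.43497215,  0.39910824,  0.04506702,  1.53772389, -0.01869616,
        1.20691053, -0.05070997]), 'qvel': array([-0.00038275, -0.00242612, -0.00113677, -0.00279432, -0.00091757,
       -0.0004176 ,  0.00021384]), 'effort': array([ 3.76802258e-03, -4.76261723e+01,  1.37037568e+00, -2.54949421e+01,
        1.20521002e-02,  5.04633441e-03, -9.42903739e-06]), 'ee_pos': array([0.15110143, 0.6316206 , 0.2303877 ]), 'tool_rot': array([ 5.86698781e-04,  7.85046970e-01,  6.19435636e-01, -6.34516840e-04]), 'ft_force': array([-0.08563329, -0.29187806, -0.28691388]), 'moment': array([-0.06887434, -0.03360765, -0.00628304]), 'gripper_width': 0.9960263261461999}
```

View pics/top0.png

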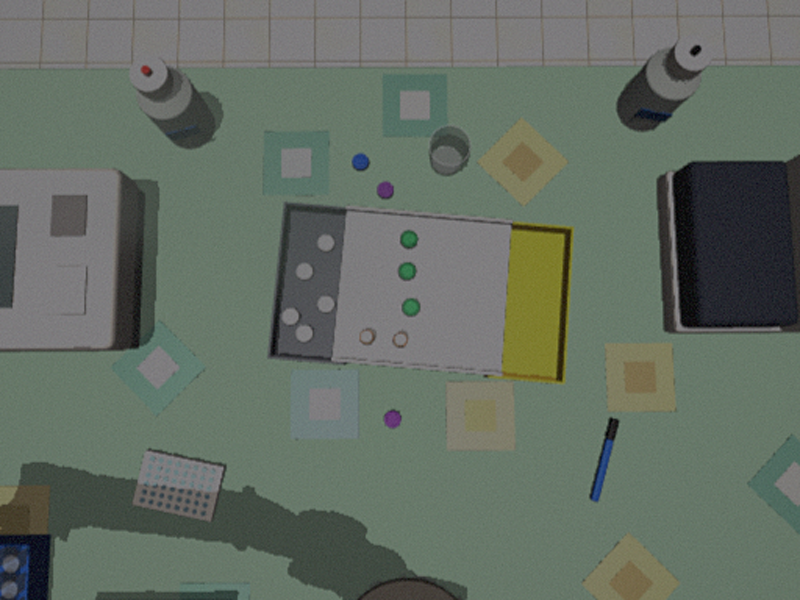

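View pics/scene0.png

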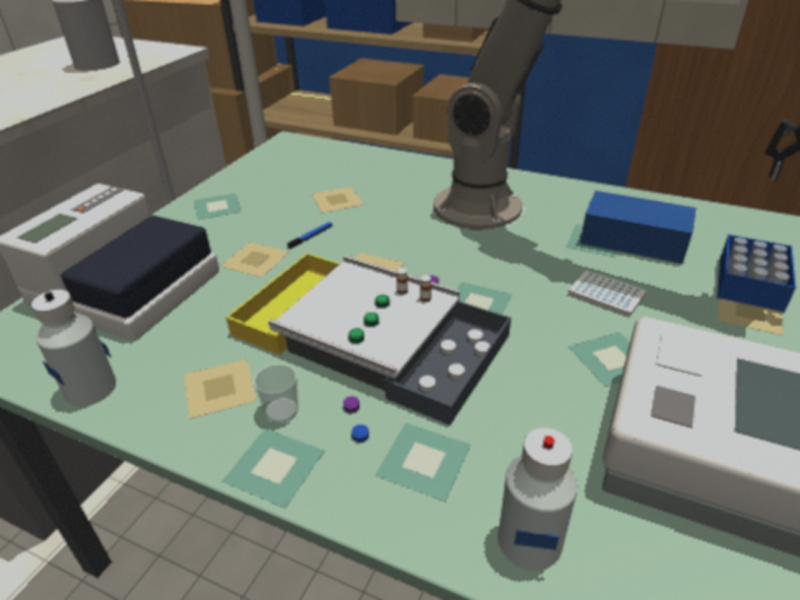

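The top view shows three green caps at (409,239), (407,271) and (411,307), and vials at (367,336) and (400,339). The yellow tub is on the right and the grey stock tub on the left. The look-alikes are blue (360,161) and purple (385,190) and (392,419), all off the board, plus the white caps in the stock tub. I choose the three green caps on the board.

```bash
python3 - <<'E'
from h import *
c=dict(np.load('top.npz')); k=.64
def px(u,v,z): return world(c,(u+.5)*k-.5,(v+.5)*k-.5,z)
for n,u,v,z in [('b_stock_far',346,209,.072),('b_disc_far',511,223,.072),('b_stock_near',333,360,.072),('b_disc_near',503,375,.072),('tub far',572,228,.044),('tub near',563,382,.044),('stockfar',286,204,.044),('stocknear',269,357,.044),('vial1',367,336.5,.108),('vial2',400,339,.108),('beaker',449,150,.05),('base',410,600,.0)]:
    print(n,px(u,v,z).round(4))
hsv=cv2.cvtColor(c['image'],cv2.COLOR_RGB2HSV)
m=cv2.inRange(hsv,(55,140,40),(85,255,255))
n,l,st,ce=cv2.connectedComponentsWithStats(m)
for i in range(1,n):
    if st[i,4]>20: print('cap',ce[i].round(1),st[i,4],world(c,*ce[i],.072).round(4), world(c,*ce[i]).round(4))
for u,v in [(367,336),(400,339),(450,290),(360,230)]:
    print('depth',world(c,u*k,v*k).round(4))
im=cv2.resize(c['image'][120:250,160:380,::-1],(790,467),interpolation=cv2.INTER_CUBIC); cv2.imwrite('pics/crop.png',im)
E
```

```text
b_stock_far [0.6806 0.0903 0.072 ]
b_disc_far [ 0.657  -0.1646  0.072 ]
b_stock_near [0.4479 0.1096 0.072 ]
b_disc_near [ 0.4238 -0.1464  0.072 ]
tub far [ 0.6549 -0.2668  0.044 ]
tub near [ 0.4122 -0.2439  0.044 ]
stockfar [0.6965 0.1879 0.044 ]
stocknear [0.4536 0.2115 0.044 ]
vial1 [0.4811 0.0569 0.108 ]
vial2 [0.4771 0.0088 0.108 ]
beaker [ 0.7818 -0.0728  0.05  ]
base [ 0.0761 -0.0053  0.    ]
cap [262.1 153.1] 39 [ 0.632  -0.0081  0.072 ] [ 0.6327 -0.0082  0.0685]
cap [261.1 171.5] 31 [ 0.5871 -0.0053  0.072 ] [ 0.5867 -0.0052  0.0746]
depth [0.4814 0.0565 0.1076]
depth [0.4767 0.0084 0.1075]
depth [ 0.5539 -0.0699  0.0631]
depth [0.6503 0.069  0.0567]
```

View pics/crop.png

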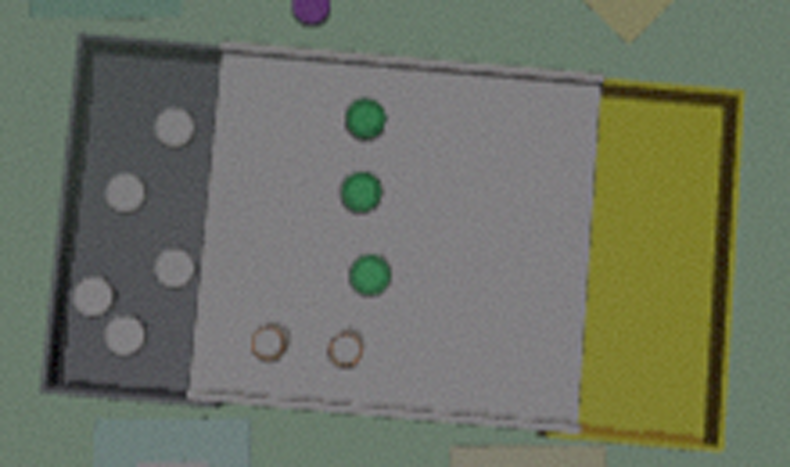

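The crop confirms it: the three green caps stand one per lane at crop pixels (365,119), (361,192) and (370,275), with both vials in the near lane at (268,342) and (345,349). The lanes are free towards the yellow tub. From the corner points, the board's direction to the discard tub is about (-0.093, -0.996). I'll swing the arm in with the fingers shut, low in x to clear the instrument on the left.

carry_out --motion '[0,-2.8,3.0,0,0,0,-4,0,-5.6,6.0,0,0,0,-8,0,-8.4,9.0,0,0,0,-8,0,-11.2,12.0,0,0,0,-8,0,-14.0,15.0,0,0,0,-8]' --force 40

```text
time_s: 0.52
ee_pos: [0.2652, 0.4591, 0.2309]
tool_rot: [0.0, 0.74, 0.673, -0.0]
ft_force: [2.1, 1.1, 0.6]
gripper_width: 0.297
```

```bash
cat >> h.py <<'E'
d=np.array([-.093,-.9957]); e=np.array([.9957,-.093])
def sl(p): return (np.array([-(p[:2]@d),p[:2]@e])).round(4)   # (back coord, lateral)
def go(*t):
    s=robot.get_state(); q=s['tool_rot']; r=R.from_quat([q[1],q[2],q[3],q[0]])
    print(s['time_s'],s['ee_pos'].round(4),'back/lat',sl(s['ee_pos']),'xdir',r.as_matrix()[:,0].round(3),'zdir',r.as_matrix()[:,2].round(3),s['gripper_width'],s['ft_force'].round(1))
    for p in t: print('  to',p,'cm',(r.inv().apply(np.array(p)-s['ee_pos'])*100).round(2))
E
python3 - <<'E'
from h import *
c=dict(np.load('top.npz'))
for u,v in [(365,119),(361,192),(370,275)]:
    p=world(c,159.86+u/3.59,119.9+v/3.59,.074); q=p.copy(); q[:2]-=.047*d; print(p.round(4),sl(p),'behind',q.round(4))
print('board end back', sl(np.array([.657,-.1646])),sl(np.array([.4238,-.1464])))
go((.42,.25,.23))
E
```

```text
[ 0.6317 -0.0066  0.074 ] [0.0522 0.6296] behind [0.6361 0.0402 0.074 ]
[ 0.5824 -0.0035  0.074 ] [0.0507 0.5802] behind [0.5867 0.0433 0.074 ]
[ 0.5268 -0.0089  0.074 ] [0.0401 0.5254] behind [0.5312 0.0379 0.074 ]
board end back [-0.1028  0.6695] [-0.1064  0.4356]
0.5167 [0.2652 0.4591 0.2309] back/lat [0.4818 0.2213] xdir [ 0.095  0.996 -0.001] zdir [-0.    -0.001 -1.   ] 0.2972842533271655 [2.1 1.1 0.6]
  to (0.42, 0.25, 0.23) cm [-19.35  17.39   0.1 ]
```

carry_out --motion '[0,-3.0,2.7,0,0,0,0,0,-6.0,5.4,0,0,0,0,0,-9,8.1,0,0,0,0,0,-12,10.8,0,0,0,0,0,-15,13.5,0,0,0,0]'

```text
time_s: 0.93
ee_pos: [0.3852, 0.297, 0.2312]
tool_rot: [-0.0, 0.74, 0.673, -0.0]
ft_force: [0.0, 0.5, 0.2]
gripper_width: 0.001
```

carry_out --motion '[0,-2.8,3.0,0,0,0,0,0,-5.6,6.0,0,0,0,0,0,-8.4,9,0,0,0,0,0,-11.2,12,0,0,0,0,0,-14,15,0,0,0,0]'

```text
time_s: 1.35
ee_pos: [0.5214, 0.1437, 0.2312]
tool_rot: [-0.0, 0.74, 0.673, -0.0]
ft_force: [0.5, -0.1, 0.4]
gripper_width: -0.002
```

```bash
python3 - <<'E'
from h import *
go((.6361,.0402,.066))
E
```

```text
1.35 [0.5214 0.1437 0.2312] back/lat [0.1915 0.5058] xdir [0.095 0.996 0.   ] zdir [-0.  0. -1.] -0.0017505536701297377 [ 0.5 -0.1  0.4]
  to (0.6361, 0.0402, 0.066) cm [-9.22 12.4  16.51]
```

carry_out --motion '[0,-2.5,3.2,0,0,0,0,0,-5.0,6.4,2,0,0,0,0,-7.0,9,4,0,0,0,0,-8.5,11.4,7,0,0,0,0,-8.5,11.4,10,0,0,0]'

```text
time_s: 1.77
ee_pos: [0.6305, 0.0432, 0.1307]
tool_rot: [0.004, 0.742, 0.67, 0.001]
ft_force: [0.1, -0.8, 0.2]
gripper_width: 0.005
```

carry_out --motion '[0,0,0,0,0,0,0,0,0,0,0,0,0,0]'

```text
time_s: 1.93
ee_pos: [0.6244, 0.0501, 0.1293]
tool_rot: [-0.002, 0.74, 0.673, -0.002]
ft_force: [-0.2, 0.1, 0.7]
gripper_width: -0.0
```

```bash
python3 - <<'E'
from h import *
go((.6361,.0402,.066))
c=viewer.read_camera('wrist')
cv2.imwrite('pics/w1.png',c['image'][:,:,::-1])
s=robot.get_state(); q=s['tool_rot']; r=R.from_quat([q[1],q[2],q[3],q[0]]).as_matrix()
T=np.eye(4); T[:3,:3]=r; T[:3,3]=s['ee_pos']; T=T@np.array(c['mount'])
I=np.linalg.inv(T); c['rvec']=cv2.Rodrigues(I[:3,:3])[0]; c['tvec']=I[:3,3]
np.savez('w1.npz',**c)
m=cv2.inRange(cv2.cvtColor(c['image'],cv2.COLOR_RGB2HSV),(55,120,40),(85,255,255))
n,l,st,ce=cv2.connectedComponentsWithStats(m)
for i in range(1,n):
    if st[i,4]>100: p=world(c,*ce[i],.072); print(ce[i].round(),st[i,4],p.round(4),sl(p))
E
```

```text
1.9333 [0.6244 0.0501 0.1293] back/lat [0.108 0.617] xdir [ 0.095  0.995 -0.001] zdir [-0.005 -0.    -1.   ] -3.658383062862318e-06 [-0.2  0.1  0.7]
  to (0.6361, 0.0402, 0.066) cm [-0.87  1.3   6.33]
[148.  77.] 1593 [ 0.5292 -0.0079  0.072 ] [0.0414 0.5276]
[173. 166.] 1235 [ 0.5859 -0.0024  0.072 ] [0.0521 0.5836]
[181. 235.] 998 [ 0.6367 -0.0059  0.072 ] [0.0534 0.6345]
```

View pics/w1.png

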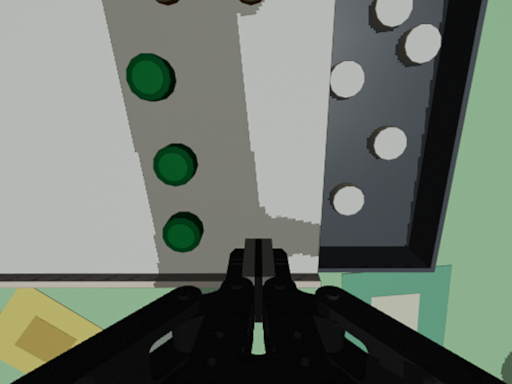

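The wrist view shows the green caps at (148,77), (173,166) and (181,235), left of the shut fingers at (258,250), with the stock tub on the right. Its positions agree with the top view to within 5 mm. I'll go lateral +1.5 cm and down to z of about 0.066, behind cap1.

carry_out --motion '[0,0,1.5,0,0,0,0,0,0,1.5,2,0,0,0,0,0,1.5,4.5,0,0,0,0,0,1.5,6.3,0,0,0,0,0,1.5,6.3,0,0,0]'

```text
time_s: 2.4
ee_pos: [0.6392, 0.0504, 0.0671]
tool_rot: [-0.001, 0.739, 0.674, -0.001]
ft_force: [-0.7, 0.1, -1.2]
gripper_width: 0.002
```

```bash
python3 - <<'E'
from h import *
go()
E
```

```text
2.4 [0.6392 0.0504 0.0671] back/lat [0.1096 0.6318] xdir [0.093 0.996 0.   ] zdir [-0.003  0.001 -1.   ] 0.0024233858688208062 [-0.7  0.1 -1.2]
```

carry_out --motion '[0,-1.8,0,0,0,0,0,0,-3.6,0,0,0,0,0,0,-5.4,0,0,0,0,0,0,-7.2,0,0,0,0,0,0,-9,0,0,0,0,0]'

```text
time_s: 2.82
ee_pos: [0.6343, -0.0408, 0.0718]
tool_rot: [0.001, 0.739, 0.673, 0.002]
ft_force: [0.2, -0.5, -0.3]
gripper_width: 0.003
```

carry_out --motion '[0,-1.8,0,0,0,0,0,0,-3.6,0,0,0,0,0,0,-5.4,0,0,0,0,0,0,-7.2,0,0,0,0,0,0,-9,0,0,0,0,0]'

```text
time_s: 3.23
ee_pos: [0.6259, -0.1307, 0.0719]
tool_rot: [0.002, 0.739, 0.673, 0.002]
ft_force: [0.7, 0.7, 0.6]
gripper_width: 0.004
```

carry_out --motion '[0,-1.5,0,0,0,0,0,0,-3,0,0,0,0,0,0,-4.5,0,0,0,0,0,0,-4.5,0,0,0,0,0]'

```text
time_s: 3.57
ee_pos: [0.6193, -0.1801, 0.0696]
tool_rot: [0.002, 0.741, 0.671, -0.0]
ft_force: [-0.3, -1.1, 0.1]
gripper_width: 0.004
```

```bash
cat >> h.py <<'E'
def caps(fn=None):
    c=viewer.read_camera('top')
    m=cv2.inRange(cv2.cvtColor(c['image'],cv2.COLOR_RGB2HSV),(50,110,30),(85,255,255))
    n,l,st,ce=cv2.connectedComponentsWithStats(m)
    for i in range(1,n):
        if st[i,4]>8: p=world(c,*ce[i],.072); print('cap',ce[i].round(),st[i,4],p.round(3),sl(p))
    if fn: cv2.imwrite(fn,cv2.resize(c['image'][100:260,140:400,::-1],None,fx=3,fy=3,interpolation=cv2.INTER_CUBIC))
E
python3 - <<'E'
from h import *
go(); caps('pics/t1.png')
E
```

```text
3.5667 [ 0.6193 -0.1801  0.0696] back/lat [-0.1218  0.6334] xdir [ 0.099  0.995 -0.003] zdir [ 0.002 -0.003 -1.   ] 0.003512254232282249 [-0.3 -1.1  0.1]
cap [330. 164.] 43 [ 0.605 -0.171  0.072] [-0.1138  0.6178]
cap [260. 173.] 81 [ 0.583 -0.003  0.072] [0.0509 0.581 ]
cap [263. 196.] 81 [ 0.528 -0.008  0.072] [0.041  0.5264]
```

View pics/t1.png

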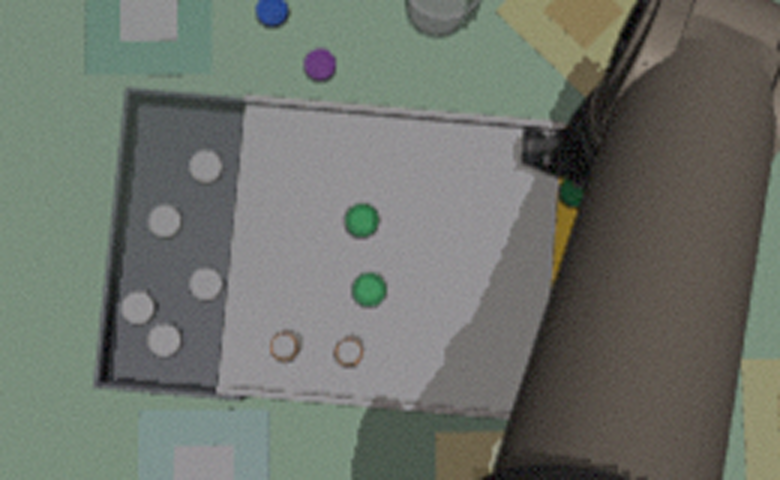

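The image shows cap1 (571,193) past the board's end, over the yellow tub, and the other two caps and both vials unmoved at (285,345) and (348,351). The TCP rode up to 0.072 in motion, so I'll start the next sweep lower. Now I lift, return and go behind cap2.

carry_out --motion '[0,0,0,-3.5,0,0,0,0,0,0,-6.0,0,0,0,0,3.5,-1,-6.0,0,0,0,0,7,-2,-6,0,0,0,0,10.5,-3,-6,0,0,0]'

```text
time_s: 4.03
ee_pos: [0.5999, -0.0657, 0.1289]
tool_rot: [-0.0, 0.74, 0.673, 0.001]
ft_force: [0.2, 0.7, 0.3]
gripper_width: -0.001
```

carry_out --motion '[0,3.5,-1,0,0,0,0,0,7,-2,0,0,0,0,0,10,-2,0,0,0,0,0,12.5,-2,0,0,0,0,0,12.5,-2,0,0,0,0]'

```text
time_s: 4.45
ee_pos: [0.5916, 0.0686, 0.1281]
tool_rot: [-0.002, 0.736, 0.677, 0.002]
ft_force: [-0.6, 0.8, -0.2]
gripper_width: -0.002
```

```bash
python3 - <<'E'
from h import *
go(); caps('pics/t2.png')
E
```

```text
4.45 [0.5916 0.0686 0.1281] back/lat [0.1233 0.5826] xdir [0.083 0.997 0.006] zdir [-0.     0.006 -1.   ] -0.0022784275512521485 [-0.6  0.8 -0.2]
cap [331. 163.] 83 [ 0.606 -0.174  0.072] [-0.117   0.6198]
cap [260. 173.] 65 [ 0.584 -0.003  0.072] [0.0509 0.5818]
cap [263. 196.] 61 [ 0.528 -0.009  0.072] [0.0405 0.5262]
```

View pics/t2.png

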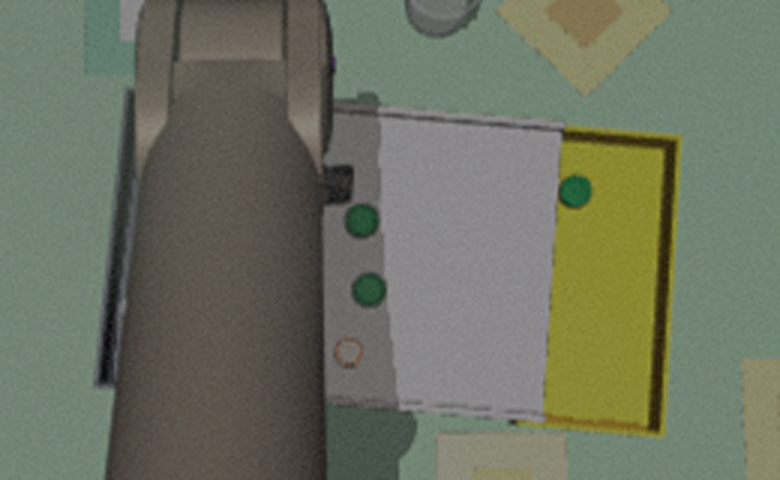

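Cap1 (575,191) lies whole inside the yellow tub. The lateral is already right for cap2, so I go down.

carry_out --motion '[0,-0.5,0,2,0,0,0,0,-0.5,0,4.5,0,0,0,0,-0.5,0,6.0,0,0,0,0,-0.5,0,6.1,0,0,0,0,-0.5,0,6.1,0,0,0]'

```text
time_s: 4.92
ee_pos: [0.5905, 0.0528, 0.0666]
tool_rot: [-0.001, 0.74, 0.672, -0.001]
ft_force: [0.6, -0.3, 0.9]
gripper_width: -0.003
```

```bash
python3 - <<'E'
from h import *
go()
E
```

```text
4.9167 [0.5905 0.0528 0.0666] back/lat [0.1074 0.5831] xdir [ 0.096  0.995 -0.001] zdir [-0.002 -0.001 -1.   ] -0.002839468698980137 [ 0.6 -0.3  0.9]
```

carry_out --motion '[0,-1.8,0,0.1,0,0,0,0,-3.6,0,0.3,0,0,0,0,-5.4,0,0.3,0,0,0,0,-7.2,0,0.3,0,0,0,0,-9,0,0.3,0,0,0]'

```text
time_s: 5.33
ee_pos: [0.5839, -0.0373, 0.0661]
tool_rot: [0.001, 0.74, 0.673, 0.001]
ft_force: [0.2, 0.4, -0.6]
gripper_width: 0.004
```

carry_out --motion '[0,-1.8,0,0,0,0,0,0,-3.6,0,0,0,0,0,0,-5.4,0,0,0,0,0,0,-7.2,0,0,0,0,0,0,-9,0,0,0,0,0]'

```text
time_s: 5.75
ee_pos: [0.5753, -0.1272, 0.0662]
tool_rot: [0.001, 0.74, 0.673, 0.001]
ft_force: [0.6, 0.5, -0.5]
gripper_width: 0.001
```

carry_out --motion '[0,-1.5,0,0,0,0,0,0,-3,0,0,0,0,0,0,-4.5,0,-0.1,0,0,0,0,-4.5,0,-0.3,0,0,0]'

```text
time_s: 6.08
ee_pos: [0.57, -0.1755, 0.0692]
tool_rot: [0.002, 0.742, 0.671, -0.0]
ft_force: [-0.3, -1.3, -0.3]
gripper_width: 0.002
```

```bash
python3 - <<'E'
from h import *
go(); caps()
E
```

```text
6.0833 [ 0.57   -0.1755  0.0692] back/lat [-0.1218  0.5838] xdir [ 0.1    0.995 -0.003] zdir [ 0.003 -0.003 -1.   ] 0.0016898480841234863 [-0.3 -1.3 -0.3]
cap [328. 161.] 10 [ 0.611 -0.167  0.072] [-0.1093  0.6242]
cap [329. 184.] 44 [ 0.556 -0.168  0.072] [-0.1153  0.5688]
cap [263. 196.] 81 [ 0.528 -0.008  0.072] [0.0409 0.5264]
```

Cap2 went over too. I return the same way for cap3: back to about 0.105, lateral 0.527.

carry_out --motion '[0,0,0,-3.5,0,0,0,0,0,0,-6.0,0,0,0,0,3.5,-1.1,-6.0,0,0,0,0,7,-2.2,-6,0,0,0,0,10.5,-3.3,-6,0,0,0]'

```text
time_s: 6.55
ee_pos: [0.5476, -0.0608, 0.1289]
tool_rot: [0.001, 0.74, 0.673, 0.002]
ft_force: [0.3, 1.2, 0.7]
gripper_width: 0.001
```

carry_out --motion '[0,3.5,-1.1,0,0,0,0,0,7,-2.3,0,0,0,0,0,9.5,-2.3,0,0,0,0,0,11.3,-2.3,0,0,0,0,0,11.3,-2.3,0,0,0,0]'

```text
time_s: 6.97
ee_pos: [0.5352, 0.0591, 0.1282]
tool_rot: [-0.001, 0.737, 0.676, 0.002]
ft_force: [0.6, 0.4, -0.0]
gripper_width: -0.0
```

carry_out --motion '[0,0,0,0,0,0,0]'

```text
time_s: 7.05
ee_pos: [0.535, 0.0539, 0.128]
tool_rot: [0.0, 0.739, 0.674, 0.001]
ft_force: [0.6, -0.4, 0.3]
gripper_width: -0.003
```

```bash
python3 - <<'E'
from h import *
go(); caps('pics/t3.png')
E
```

```text
7.05 [0.535  0.0539 0.128 ] back/lat [0.1034 0.5277] xdir [0.091 0.996 0.001] zdir [ 0.001  0.001 -1.   ] -0.002961268752075613 [ 0.6 -0.4  0.3]
cap [331. 163.] 81 [ 0.606 -0.174  0.072] [-0.1172  0.6196]
cap [330. 183.] 81 [ 0.559 -0.17   0.072] [-0.117   0.5723]
cap [264. 197.] 43 [ 0.525 -0.011  0.072] [0.0383 0.5238]
```

View pics/t3.png

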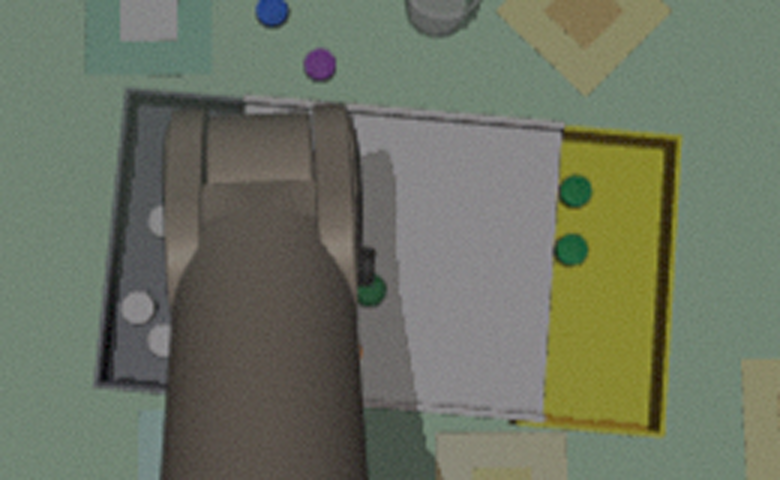

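Two caps, (575,191) and (571,250), are in the yellow tub. Cap3 (370,290) is partly hidden by the arm and has not moved. I descend behind it and sweep.

carry_out --motion '[0,0,0,2,0,0,0,0,0,0,4.5,0,0,0,0,0,0,6.0,0,0,0,0,0,0,6.1,0,0,0,0,0,0,6.1,0,0,0]'

```text
time_s: 7.52
ee_pos: [0.5343, 0.05, 0.066]
tool_rot: [-0.0, 0.741, 0.672, -0.001]
ft_force: [0.5, 0.6, 0.2]
gripper_width: -0.003
```

```bash
python3 - <<'E'
from h import *
go()
E
```

```text
7.5167 [0.5343 0.05   0.066 ] back/lat [0.0995 0.5274] xdir [ 0.097  0.995 -0.001] zdir [-0.002 -0.001 -1.   ] -0.003456655258376373 [0.5 0.6 0.2]
```

carry_out --motion '[0,-1.8,0,0.1,0,0,0,0,-3.6,0,0.3,0,0,0,0,-5.4,0,0.3,0,0,0,0,-7.2,0,0.3,0,0,0,0,-9,0,0.3,0,0,0]'

```text
time_s: 7.93
ee_pos: [0.5275, -0.0396, 0.0651]
tool_rot: [0.001, 0.74, 0.672, 0.001]
ft_force: [0.4, 0.3, 0.3]
gripper_width: -0.001
```

carry_out --motion '[0,-1.8,0,0,0,0,0,0,-3.6,0,0,0,0,0,0,-5.4,0,0,0,0,0,0,-7.2,0,0,0,0,0,0,-9,0,0,0,0,0]'

```text
time_s: 8.35
ee_pos: [0.5187, -0.1294, 0.0651]
tool_rot: [0.001, 0.74, 0.672, 0.001]
ft_force: [1.1, 0.9, 0.5]
gripper_width: -0.001
```

carry_out --motion '[0,-1.5,0,0,0,0,0,0,-3,0,0,0,0,0,0,-4.0,0,-0.1,0,0,0,0,-4.0,0,-0.3,0,0,0]'

```text
time_s: 8.68
ee_pos: [0.514, -0.171, 0.0677]
tool_rot: [0.001, 0.742, 0.671, 0.0]
ft_force: [-0.4, -0.0, 0.6]
gripper_width: 0.002
```

carry_out --motion '[0,0,0,-3.5,0,0,0,0,0,0,-7.0,0,0,0,0,0,0,-10,0,0,0,0,3.5,0,-10,0,0,0,0,7,0,-10,0,0,0]'

```text
time_s: 9.1
ee_pos: [0.5225, -0.0988, 0.1699]
tool_rot: [0.002, 0.742, 0.671, 0.002]
ft_force: [0.9, 0.9, -0.4]
gripper_width: 0.0
```

carry_out --motion '[0,3.5,0,0,0,0,0,0,7,0,0,0,0,0,0,10.5,0,0,0,0,0,0,14,0,0,0,0,0,0,17.5,0,0,0,0,0]'

```text
time_s: 9.52
ee_pos: [0.5372, 0.0793, 0.1673]
tool_rot: [0.0, 0.74, 0.673, 0.001]
ft_force: [0.5, -0.0, 0.2]
gripper_width: -0.001
```

carry_out --motion '[0,3.5,0,0,0,0,0,0,7,0,0,0,0,0,0,10,0,0,0,0,0,0,10,0,0,0,0,0,0,10,0,0,0,0,0]'

```text
time_s: 9.93
ee_pos: [0.5463, 0.1795, 0.1668]
tool_rot: [-0.0, 0.738, 0.675, 0.001]
ft_force: [-0.4, -1.3, -0.9]
gripper_width: -0.002
```

```bash
python3 - <<'E'
from h import *
go(); caps('pics/t4.png')
c=viewer.read_camera('scene'); cv2.imwrite('pics/s4.png',cv2.resize(c['image'][150:280,140:340,::-1],(800,520),interpolation=cv2.INTER_CUBIC))
E
```

```text
9.9333 [0.5463 0.1795 0.1668] back/lat [0.2296 0.5272] xdir [0.089 0.996 0.001] zdir [ 0.     0.001 -1.   ] -0.0024876308486071926 [-0.4 -1.3 -0.9]
cap [331. 163.] 83 [ 0.606 -0.174  0.072] [-0.1172  0.6198]
cap [330. 183.] 81 [ 0.559 -0.17   0.072] [-0.1172  0.5723]
cap [329. 204.] 81 [ 0.507 -0.166  0.072] [-0.1182  0.5204]
```

View pics/t4.png

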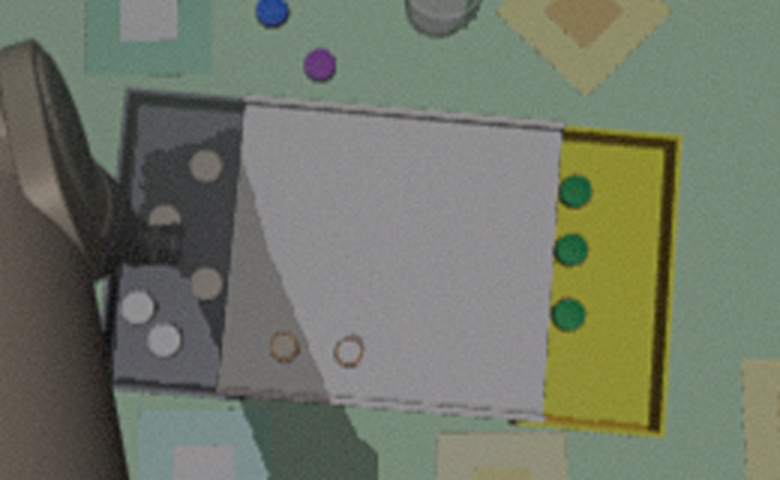

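View pics/s4.png

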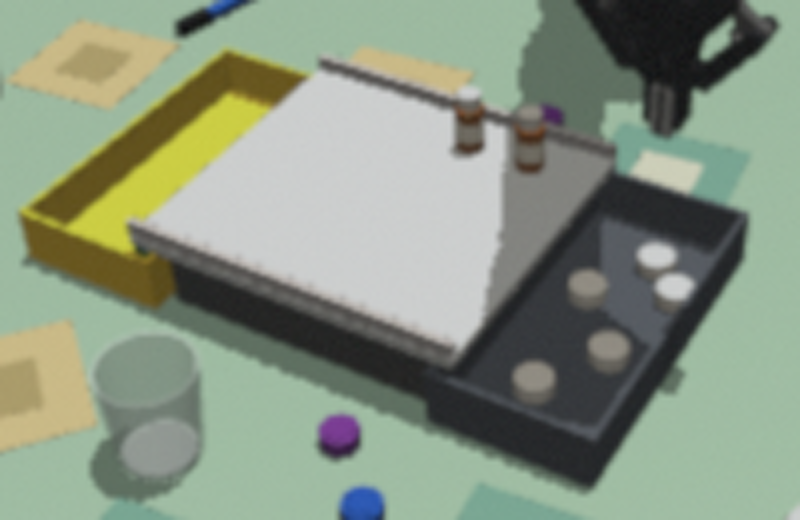

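The top view shows three green caps in the yellow tub at (575,191), (571,250) and (568,314). Both vials stand where they were, (285,345) and (348,351). The scene view shows the vials upright and no green cap above the board. I'll check the caps' heights by depth, then hand in.

```bash
python3 - <<'E'
from h import *
c=viewer.read_camera('top')
ok=True
for u,v in [(331,163),(330,183),(329,204)]:
    z=np.median([world(c,u+i,v+j)[2] for i in(0,1,2) for j in(-1,0,1)]); p=world(c,u,v,.018); ok&=z<.035
    print('top z',z.round(4),p.round(3),'tub y', round((p[:2]-np.array([.5523,-.0278]))@d-.172,3))
print(ok)
if ok: print(order.finish_job())
E
```

```text
top z 0.0173 [ 0.617 -0.184  0.018] tub y -0.022
top z 0.0174 [ 0.566 -0.18   0.018] tub y -0.021
top z 0.0164 [ 0.512 -0.176  0.018] tub y -0.02
True
the job is handed in; nothing more can be done
None
```

I swept the three green caps one at a time along their lanes with the shut fingers, over the board's end into the yellow discard tub. I then backed the arm off and handed the job in at about 10 s on the robot's clock.

- **Caps:** In the last checks all three lay flat on the tub floor. Their tops measured about 17 mm high, against the expected 18 mm. They sat about 20 mm on the board side of the tub's centre line, well inside the limits, and cap1 and cap2 had stayed put since they dropped in.
- **Vials and bystanders:** Both vials stood upright at their starting pixels. The beaker showed no change and was never approached. The marker and microplate were well away from every sweep, but I did not measure them again.
- **Forces and disagreements:** The wrist force read at most about 2 N after each move. On the first sweep the tool rode up about 5 mm, to z of about 0.072. It still pushed cap1 cleanly, and I lowered the next two sweeps to make up for it. The wrist and top cameras differed by up to 5 mm on the caps' positions, and no check failed.

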